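Make up the microphone mast's counterweight

ROBOT

A 6-joint arm with a two-finger parallel gripper is mounted at the origin on the work surface. World frame = base frame: x ahead of the robot, y to its left, z up, the work surface at z = 0. Lengths are in mm, angles in rad, forces in N, time in s.
With the tool pointing down it reaches from about 350 to 975 mm from the base axis. Payload 7.1 kg.
Tool frame: the origin (TCP) lies on the front face of the gripper's body, between the roots of the fingers; the fingertips stand 80 mm ahead of it and the grasp point (between the pads) lies 61 mm ahead of it (env.tips_ahead is the distance from the TCP to the fingertips, in mm); z points along the fingers, y is the direction in which the jaws open and shut (so a half turn about z gives the same grasp; the last joint's range is limited). The gripper opens to 88 mm and grips with 3 to 60 N. Pads are 20 mm wide; open, the fingers measure 115 mm over their backs; the gripper's body (75 mm by 178 mm) begins 61 mm behind the grasp point.
Start: joints at [1.133, 0.423, 1.63, -0, 1.089, -0.019], TCP at [254.133, 570.983, 302.675] pointing down, gripper open.
Joint ranges: [-3, 3], [-0.9, 2.11], [0.09, 2.58], [-1.31, 4.45], [0.11, 2.69], [-2.54, 2.54]. Speed limits (rad/s): [2.39, 2.39, 3.01, 3.14, 3.14, 3.14].

INTERFACE

Orientations are given as a unit quaternion [x, y, z, w].
In Python, from station import env, set_gripper, viewer, workorder gives the robot as it stands. Calls block until the motion is done:
- env.reach(position, orientation): joint-space move of the TCP to a pose.
- env.move_l(position, rot=None, rate=150, f_stop=None): straight line of the TCP; rot=None keeps the orientation; rate is the mean speed in mm/s. With f_stop (N) it stops when the force on the tool has changed by that much, and returns True; else False.
- env.move_joints(angles): joint-space move.
- set_gripper(opening): finger opening in mm; the grip force is fixed at half the most; returns when the fingers have stopped.
- env.hold(seconds).
- env.ik(position, orientation): joint angles nearest the present ones, or None.
- env.read_state(): the state.
- viewer.camera(name): name is "side" or "top"; returns the picture (480x640x3 uint8, blue, green, red); there is no depth.
- viewer.camera_params(name): a dict with "fx", "fy", "cx", "cy" (pixels), "pose" (4x4, takes a point from camera to world coordinates). Camera axes: x right, y up, looking along -z (the intrinsics and any distortion apply to the point x, -y, -z); pixel columns grow to the right and rows downward; lengths in mm; the calibration is good to about 2 mm. A picture is of the moment at which its call begins. camera_params takes no time and is no camera call.
A pose or a line that the arm cannot do raises env.IKError and nothing moves.
- workorder.sign_off(): hands the job in, once; it reports no verdict.
The state is a dict: "time_s": time; "qpos": joint angles; "dq": joint speeds; "tau": joint torques, N m; "tool_pos": TCP position; "orientation": TCP orientation; "force": force on the tool from outside, world axes, zero at the start; "wrist_torque": the same for the moment, N m; "width": finger opening in mm.
Only numpy, scipy, OpenCV 4.12 (cv2) and the standard library are available. Lean on these libraries where they do the work, as an engineer would, in place of code of your own. Each camera call takes 0.05 s, during which the arm holds its last target. There are 200 camera calls.

TASK

Make up the counterweight for the microphone mast: pull the weight tray out of its cabinet all the way to its stop, then hang every slotted disc that is in it on the weight hanger, slid home so that the stem stands in the middle of each disc and they lie flat in one stack under the knob. Stagger the slots so that none can slide off: any two of them must point at least 45 degrees apart. Finally push the empty tray fully shut, leaving the hanger standing and the glass vial where it is.

Things in the scene. Friction and masses are not known exactly. Their poses are not given: they have to be found in the camera images.
- tray (a joint): How far the weight tray is pulled out of the cabinet, in m: 0 fully shut, 0.150 against its stop. It slides towards the cabinet's front (its -x, towards the robot), stiffly (about 3 N), and stays where it is left; it may start a little ajar.
- tray_handle (a point): Centre of the tray's brass bar handle; x axis points into the cabinet (push direction), y along the bar, z up. It moves with the tray. The bar is 100 mm long, 45 mm above the shelf, 35 mm out from the wooden tray front (12 mm thick, 515 mm wide, top edge 69 mm high); it can be gripped from above with one finger before and one behind it.
- tray_floor (a point): Centre of the tray's flat floor, on its upper face, 16 mm above the shelf; moves with the tray, axes as the handle's. The floor is 220 x 478 mm with an 8 mm high lip at the sides and rear. The discs lie flat on it in one row across y, at least 25 mm clear all round; with the tray fully out they are in the open in front of the cabinet.
- cabinet: Fixed low wooden cabinet, 240 mm deep (x), 515 mm wide (y), 75 mm high; origin at the centre of its underside, front face at x = -120 mm of its frame, looking to -x (towards the robot); the tray slides out of it that way. A tin and a spare knob stand on the rear half of its top.
- hanger_stem (a point): Foot of the weight hanger's stem, on its axis, at the upper face of the foot; z axis up the stem. The hanger is loose but heavy (2 kg): a square steel foot 110 x 110 x 22 mm (sides along x and y) and a round brass stem 8 mm thick that rises 50 mm above the foot to a black knob.
- hanger_knob (a point): Underside of the hanger's black knob, on the stem's axis, 50 mm above the foot. The knob is 22 mm across and 8 mm high, wider than the discs' slots, so discs go on sideways below it; five stacked discs fill 40 of the 50 mm.
- vial_center (a point): Middle of a small glass desiccant vial with white cap, 28 mm across, 62 mm high, standing on the shelf; point 31 mm up. To be left alone.
- disc1_center (a point): Centre (half-way up) of a slotted brass disc, 50 mm across, 8 mm thick, about 0.11 kg; x axis points from the centre out along its slot, z is the disc's axis. The slot is 13 mm wide and runs from the rim past the centre, ending 6.5 mm behind it. Starts in the tray, or is absent.
- disc1_slot (a point): Mouth of the slot of disc1: on the rim, 25 mm from the disc's centre.
- disc2_center (a point): Centre (half-way up) of a slotted brass disc, 50 mm across, 8 mm thick, about 0.11 kg; x axis points from the centre out along its slot, z is the disc's axis. The slot is 13 mm wide and runs from the rim past the centre, ending 6.5 mm behind it. Starts in the tray, or is absent.
- disc2_slot (a point): Mouth of the slot of disc2: on the rim, 25 mm from the disc's centre.
- disc3_center (a point): Centre (half-way up) of a slotted brass disc, 50 mm across, 8 mm thick, about 0.11 kg; x axis points from the centre out along its slot, z is the disc's axis. The slot is 13 mm wide and runs from the rim past the centre, ending 6.5 mm behind it. Starts in the tray, or is absent.
- disc3_slot (a point): Mouth of the slot of disc3: on the rim, 25 mm from the disc's centre.
- disc4_center (a point): Centre (half-way up) of a slotted brass disc, 50 mm across, 8 mm thick, about 0.11 kg; x axis points from the centre out along its slot, z is the disc's axis. The slot is 13 mm wide and runs from the rim past the centre, ending 6.5 mm behind it. Starts in the tray, or is absent.
- disc4_slot (a point): Mouth of the slot of disc4: on the rim, 25 mm from the disc's centre.
- disc5_center (a point): Centre (half-way up) of a slotted brass disc, 50 mm across, 8 mm thick, about 0.11 kg; x axis points from the centre out along its slot, z is the disc's axis. The slot is 13 mm wide and runs from the rim past the centre, ending 6.5 mm behind it. Starts in the tray, or is absent.
- disc5_slot (a point): Mouth of the slot of disc5: on the rim, 25 mm from the disc's centre.
Things that resemble listed ones, but are neither listed nor needed, are in the scene too. Of the things that look like the part that bears hanger_stem, take the one that is farthest to the robot's right at the start.

How it is judged:
By the outcome, as a careful person would: the job done as asked, in the order asked, and still so for the second after the job is handed in, with the robot touching nothing.
Of disc1, disc2, disc3, disc4, disc5 only 3 to 5 are there at a start; the rules pass over those that are not, and their reading is None.
At some moment in a run one of hanger may be knocked a few centimetres aside while the robot is not near it.
Once in a run the grip may slacken for a moment while it holds something.
It also fails if it takes over 210 s, if anything falls off the work surface, if the arm or the gripper's body presses on something with over 40 N, if the wrist force passes 120 N, or if a joint passes its speed limit or range.

## Working session

There is one attempt and no reset: what is moved stays moved. The work goes in short steps, each a Python script; the robot and the scene stay as the last script left them, time stands still between calls to the robot, and variables do not carry over. Pictures are saved under pics/ and viewed, about 12 in all and at most 16, crops included, and the job is handed in when it is done.

```bash
ls; mkdir -p pics
python3 - <<'E'
from station import env, viewer
import cv2
for n in("top","side"):
    cv2.imwrite(f"pics/{n}0.png",viewer.camera(n)); p=viewer.camera_params(n); print(n,p)
s=env.read_state(); print(s)
E
```

```text
pics
top {'fx': 572.5852366006585, 'fy': 572.5852366006585, 'cx': 319.505039212656, 'cy': 242.33653864333527, 'pose': array([[ 1.22915111e-02,  9.90299887e-01, -1.38401778e-01,
         3.61519215e+02],
       [-9.99882293e-01,  1.09016148e-02, -1.07960780e-02,
        -1.63560875e+01],
       [-9.18255193e-03,  1.38518187e-01,  9.90317319e-01,
         1.41179865e+03],
       [ 0.00000000e+00,  0.00000000e+00,  0.00000000e+00,
         1.00000000e+00]])}
side {'fx': 579.6002556926362, 'fy': 579.6002556926362, 'cx': 320.1420353761468, 'cy': 241.6389060246606, 'pose': array([[ 9.07861514e-01,  2.45264209e-01, -3.40048435e-01,
         2.03257538e+02],
       [-4.18655695e-01,  4.86407454e-01, -7.66899731e-01,
        -8.50133988e+02],
       [-2.26909626e-02,  8.38601965e-01,  5.44271866e-01,
         6.85029098e+02],
       [ 0.00000000e+00,  0.00000000e+00,  0.00000000e+00,
         1.00000000e+00]])}
{'time_s': 0.1, 'qpos': array([ 1.13301391e+00,  4.23751498e-01,  1.63060159e+00,  6.47095209e-06,
        1.08858187e+00, -1.90181219e-02]), 'dq': array([-0.00067145, -0.00078586, -0.00220754,  0.00016112,  0.00012062,
        0.00100541]), 'tau': array([ 1.24392354e-03, -5.45612776e+01, -2.74322230e+01,  6.44617947e-02,
        1.89679570e-02, -6.71959128e-05]), 'tool_pos': array([253.96723496, 570.65256223, 301.99212833]), 'orientation': array([ 2.07857005e-01,  9.78158993e-01, -6.53075291e-04, -1.54753566e-04]), 'force': array([ 0.71869767, -0.32235066,  0.77297855]), 'wrist_torque': array([-3.69019451e-02,  3.81585565e-05,  4.78907857e-02]), 'width': 87.92884819129328}
```

View pics/top0.png

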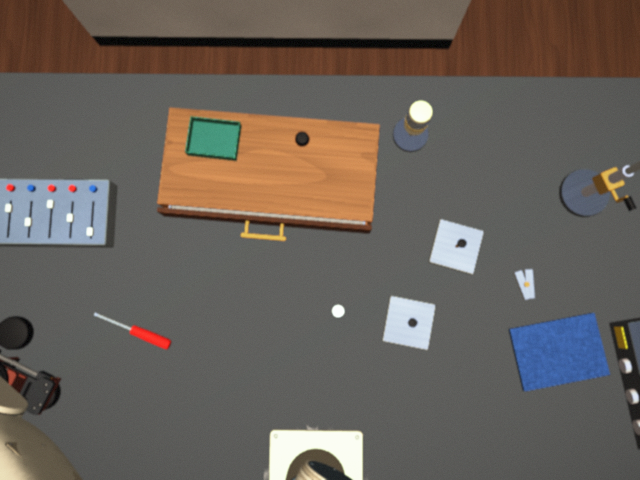

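View pics/side0.png

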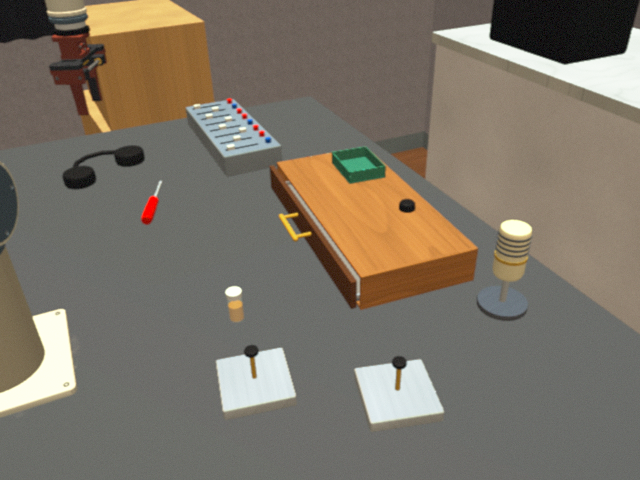

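Top view: two hangers, A at (457,246) and B at (410,322). In the side view A is at (398,390) and B at (255,380). The robot's right is −y, which is to the right in the top image, so A fits. The vial is at (338,311) and the handle at (263,237). I'll confirm in a crop and triangulate.

```bash
cat > h.py <<'E'
import numpy as np, cv2
from station import env, set_gripper, viewer, workorder
from scipy.spatial.transform import Rotation as R
def ray(n,px):
    p=viewer.camera_params(n); T=p["pose"]
    d=np.array([(px[0]-p["cx"])/p["fx"],-(px[1]-p["cy"])/p["fy"],-1.])
    return T[:3,3],T[:3,:3]@d
def at_z(n,px,z):
    o,d=ray(n,px); return o+d*(z-o[2])/d[2]
def tri(pt,ps):
    (a,u),(b,v)=ray("top",pt),ray("side",ps)
    s,t=np.linalg.lstsq(np.c_[u,-v],b-a,rcond=None)[0]
    return (a+u*s+b+v*t)/2, np.linalg.norm(a+u*s-b-v*t)
def proj(n,X):
    p=viewer.camera_params(n); T=p["pose"]
    c=(np.atleast_2d(X)-T[:3,3])@T[:3,:3]
    return np.c_[p["cx"]-p["fx"]*c[:,0]/c[:,2],p["cy"]+p["fy"]*c[:,1]/c[:,2]]
def blobs(m,amin=8):
    n,_,s,c=cv2.connectedComponentsWithStats(m.astype(np.uint8))
    return [(int(s[i,4]),s[i,:4].tolist(),c[i].round(1).tolist()) for i in range(1,n) if s[i,4]>=amin]
def down(a):  # tool down, jaws (tool y) along world angle a
    y=np.array([np.cos(a),np.sin(a),0]); z=np.array([0,0,-1.])
    return R.from_matrix(np.c_[np.cross(y,z),y,z]).as_quat()
E
python3 - <<'E'
from h import *
I={n:viewer.camera(n) for n in("top","side")}
for n,(x,y,w,h) in {"top":(375,200,130,170),"side":(200,330,260,110)}.items():
    c=I[n][y:y+h,x:x+w]; print(n,"dark",[b for b in blobs(c.max(2)<50) if b[0]<300],x,y)
for n,(x,y,w,h) in {"top":(225,210,80,40),"side":(265,200,60,50)}.items():
    c=cv2.cvtColor(I[n][y:y+h,x:x+w],cv2.COLOR_BGR2HSV).astype(int); m=(c[...,0]>17)&(c[...,0]<35)&(c[...,1]>120)&(c[...,2]>100)
    print(n,"handle",blobs(m),x,y)
a=cv2.resize(I["top"][205:355,375:505],None,fx=4,fy=4,interpolation=cv2.INTER_CUBIC)[:600]
a=cv2.resize(a,(400,460)); b=cv2.resize(I["top"][180:260,150:390],(400,133)); b2=cv2.resize(I["side"][330:430,200:450],(400,160))
cc=cv2.resize(I["side"][195:245,265:325],(400,333))
r=np.vstack([b2,cc])[:460]; r=np.vstack([r,np.zeros((max(0,460-len(r)),400,3),np.uint8)])
cv2.imwrite("pics/c1.png",np.vstack([np.hstack([a,r]),np.hstack([b,b*0])]))
E
```

```text
top dark [] 375 200
side dark [(86, [45, 16, 13, 11], [50.6, 20.9]), (78, [193, 27, 12, 12], [198.6, 32.4])] 200 330
top handle [(321, [16, 10, 45, 21], [38.2, 23.8])] 225 210
side handle [(290, [14, 12, 33, 29], [27.5, 26.1])] 265 200
```

View pics/c1.png

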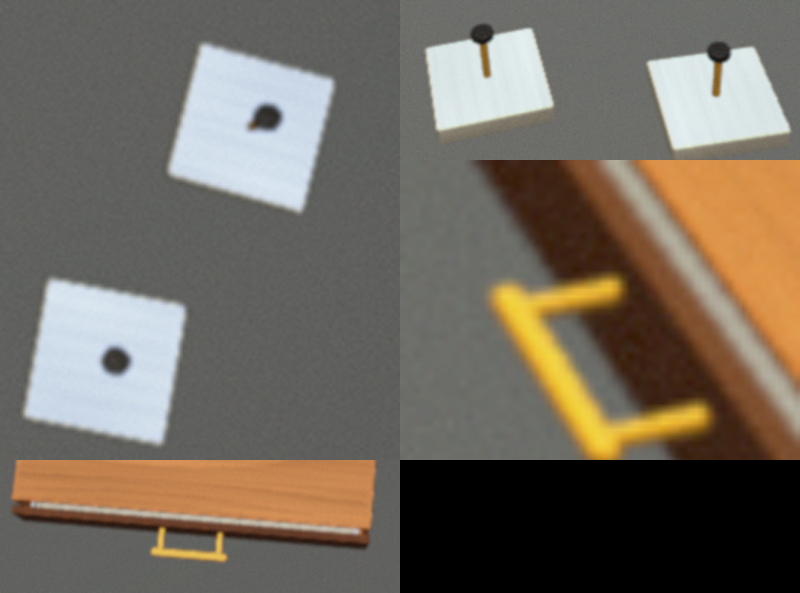

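The crop confirms two lookalike hangers. A (upper right, column 457) is farthest to the robot's right, so that is the target. The tray is slightly ajar. Next I measure.

Run:
```python
from h import *
I={n:viewer.camera(n) for n in("top","side")}
L,e=tri((241.8,234.8),(280.5,215)); Rr,e2=tri((285,238),(295.5,238.3)); print("bar",L.round(1),Rr.round(1),e,e2,(L+Rr)/2, np.degrees(np.arctan2(*(L-Rr)[[1,0]])))
# knobs
for x,y,w,h in((425,215,65,60),(380,290,60,62)):
    c=I["top"][y:y+h,x:x+w]; wm=c.min(2)>150; 
    k,_=cv2.findContours(wm.astype(np.uint8),0,2); k=max(k,key=cv2.contourArea); hull=np.zeros(c.shape[:2],np.uint8); cv2.drawContours(hull,[k],-1,1,-1)
    box=cv2.boxPoints(cv2.minAreaRect(k))+[x,y]; W=np.array([at_z("top",b,22) for b in box]); print("foot ctr",W.mean(0).round(1),"side",np.linalg.norm(W[1]-W[0]),np.linalg.norm(W[2]-W[1]),"ang",np.degrees(np.arctan2(*(W[1]-W[0])[[1,0]])))
    print("dark",[(b[0],[b[2][0]+x,b[2][1]+y]) for b in blobs((c.max(2)<80)&(hull>0))])
```

```text
bar [569.2 186.3  46.1] [561.7  81.8  47.8] 1.0760683426560143 0.11311725978564499 [565.47059801 134.06736221  46.9677712 ] 85.9016707926928
foot ctr [ 550.5 -335.5   22. ] side 111.2942314295795 111.57846346893669 ang -15.8510456058028
dark [(42, [461.3, 242.9])]
foot ctr [ 364.7 -217.9   22. ] side 111.83934759813002 110.36665678217295 ang -10.568404515404792
dark [(38, [412.2, 322.2])]
```

```bash
cat >> h.py <<'E'
def jaw(p,a):  # of the two half-turn-equal jaw angles, the one with the last joint nearer its middle
    c=[(abs(q[5]),b) for b in(a,a+np.pi) if (q:=env.ik(list(p),down(b))) is not None]
    return min(c)[1]
def st():
    s=env.read_state(); return s["time_s"],s["tool_pos"].round(1),s["force"].round(1),round(float(s["width"]),1)
E
python3 - <<'E'
from h import *
print("knobA",tri((461.3,242.9),(398.6,362.4)), "vial cap",tri((338,310.5),(234,292)))
print("stem base A side", at_z("side",(397.5,389.5),22))
a=np.radians(-4.1); p=np.array([566,134.5,46])
A=jaw(p+[0,0,61],a)
set_gripper(36)
env.reach(list(p+[0,0,180]),down(A))
env.move_l(list(p+[0,0,61]),rate=120); print(st())
set_gripper(0); print(st())
d=np.array([-np.cos(a),-np.sin(a),0])
t=np.array(env.read_state()["tool_pos"])
print(env.move_l(list(t+d*165),rate=70,f_stop=25),st())
cv2.imwrite("pics/t1.png",viewer.camera("top"))
E
```

```text
knobA (array([ 551.01172071, -335.45505645,   74.74533837]), np.float64(0.6377883883794235)) vial cap (array([390.21067506, -47.1150183 ,  58.74287854]), np.float64(1.2282301001723213))
stem base A side [ 550.4779079 -338.9179593   22.       ]
(4.325, array([566.5, 134.6, 107.6]), array([-0.2, -0.6, -1. ]), 35.9)
(4.8583, array([566. , 134.5, 107.3]), array([-0.7, -0.6,  5. ]), 10.5)
True (6.6833, array([422.9, 145.2, 107.3]), array([ 2.3, -3.9, -0.5]), 10.2)
```

Run:
```python
from h import *
a=np.radians(-4.1); d=np.array([-np.cos(a),-np.sin(a),0])
t=np.array(env.read_state()["tool_pos"])
print(env.move_l(list(t+d*12),rate=30,f_stop=22),st())
set_gripper(36); t=np.array(env.read_state()["tool_pos"])
print(st()); env.move_l(list(t+[0,0,120]),rate=150)
env.reach([440,330,300],down(jaw([440,330,300],a))); print(st())
I={n:viewer.camera(n) for n in("top","side")}
a=cv2.resize(I["top"][120:270,150:390],(800,500),interpolation=cv2.INTER_CUBIC)
cv2.imwrite("pics/top2.png",I["top"]);cv2.imwrite("pics/side2.png",I["side"])
cv2.imwrite("pics/c2.png",a)
```

```text
True (7.0083, array([422.5, 145.1, 107.3]), array([ 2.6, -3.8,  0.1]), 10.2)
(7.6083, array([423.9, 145.6, 107.7]), array([1. , 0.6, 1.2]), 36.3)
(9.3667, array([439.3, 328.9, 298.6]), array([ 1.4, -0.9, -0.4]), 36.1)
```

View pics/c2.png

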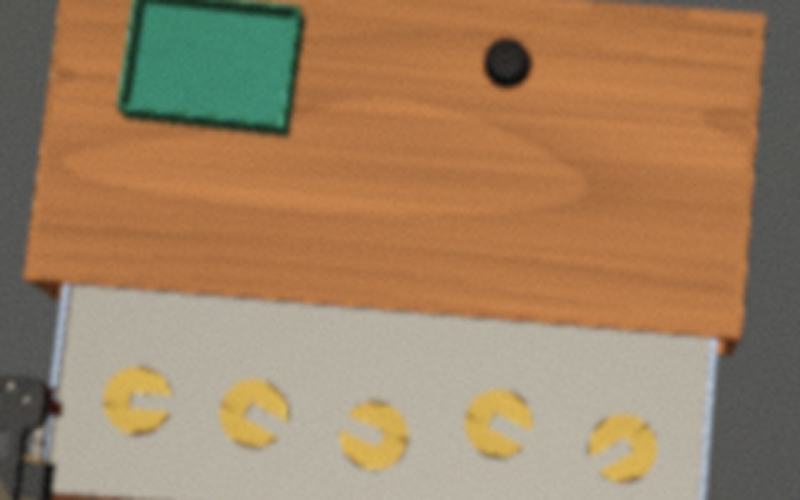

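View pics/side2.png

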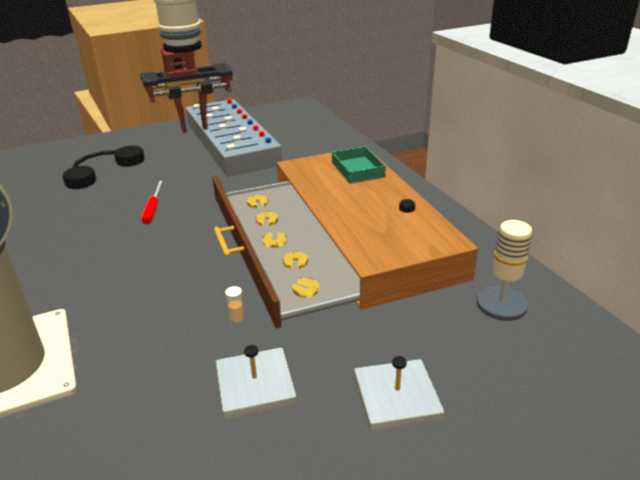

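Five brass discs lie in the open tray, in the crop at (138,400), (255,413), (374,436), (499,424) and (623,447). Their slots point in various directions. In the side view the tray is fully out and both hangers and the vial are undisturbed. Next I fit the discs in rectified views from both cameras.

```bash
cat >> h.py <<'E'
S=2. # px per mm in rectified views
def rect(n,img,c,z,h=45):  # rectify plane z around world point c, half size h; col = world x, row = world y
    w=np.array([[-h,-h],[h,-h],[h,h],[-h,h]])+np.array(c)[:2]
    H=cv2.getPerspectiveTransform(proj(n,np.c_[w,np.full(4,z)]).astype(np.float32),((np.array([[0,0],[2*h,0],[2*h,2*h],[0,2*h]])*S)).astype(np.float32))
    return cv2.warpPerspective(img,H,(int(2*h*S),int(2*h*S)),flags=cv2.INTER_CUBIC)
def brass(img):
    c=cv2.cvtColor(img,cv2.COLOR_BGR2HSV); return np.where((c[...,0]>14)&(c[...,0]<36),c[...,1],0).astype(np.float32)
def tmpl(th,m=30):
    g=np.arange(-m,m+1/S,1/S); X,Y=np.meshgrid(g,g); u=X*np.cos(th)+Y*np.sin(th); v=-X*np.sin(th)+Y*np.cos(th)
    t=(np.hypot(X,Y)<25)&~((abs(v)<6.5)&(u>0))&(np.hypot(u,v)>6.5)
    return cv2.GaussianBlur(t.astype(np.float32),(0,0),2)
def fit(n,img,c,z):
    r=brass(rect(n,img,c,z)); best=(-1,)
    for d in range(0,360,3):
        m=cv2.minMaxLoc(cv2.matchTemplate(r,tmpl(np.radians(d)),cv2.TM_CCOEFF_NORMED))
        if m[1]>best[0]: best=(m[1],m[3],d)
    s,(x,y),d=best
    return np.array(c)[:2]-45+np.array([x,y])/S+30, d, s
E
python3 - <<'E'
from h import *
I={n:viewer.camera(n) for n in("top","side")}
for i,(x,y) in enumerate([(138,400),(255,413),(374,436),(499,424),(623,447)]):
    c0=at_z("top",(150+x*.3,120+y*.3),24)
    a=fit("top",I["top"],c0,24); b=fit("side",I["side"],a[0],24)
    p=[proj("top",[*a[0],24])[0],proj("side",[*b[0],24])[0]]
    print(i,a,b,"tri",tri(*p))
E
```

```text
0 (array([558.79952238, 314.69970627]), 264, 0.9815296530723572) (array([557.29952238, 307.19970627]), 264, 0.8295159339904785) tri (array([559.70984932, 315.82017632,  19.09067514]), np.float64(0.4354036274489733))
1 (array([550.09465174, 228.60200055]), 240, 0.9827955365180969) (array([548.59465174, 222.10200055]), 243, 0.8383967280387878) tri (array([550.8133757 , 229.36285359,  19.53211471]), np.float64(0.22917511404562874))
2 (array([534.53876964, 139.60489626]), 69, 0.9835976958274841) (array([533.03876964, 132.60489626]), 69, 0.846599817276001) tri (array([535.35676296, 140.12219283,  18.96027078]), np.float64(0.3902133874863791))
3 (array([544.43028764,  48.5543532 ]), 243, 0.9849227070808411) (array([542.93028764,  42.5543532 ]), 243, 0.8579114675521851) tri (array([545.15115469,  48.73406968,  19.43558353]), np.float64(0.24634918667809402))
4 (array([526.96116893, -42.52148238]), 120, 0.9844586849212646) (array([525.96116893, -48.52148238]), 120, 0.8141762614250183) tri (array([527.89242075, -42.71979994,  19.25988266]), np.float64(0.7586671407696743))
```

```bash
cat >> h.py <<'E'
def hanger(img,c):  # foot centre + yaw from the top picture, searched around c; knob as a cross-check
    r=rect("top",img,c,22,120); k,_=cv2.findContours((r.min(2)>150).astype(np.uint8),0,2)
    k=max(k,key=cv2.contourArea); (f,sz,an)=cv2.minAreaRect(k)
    hull=np.zeros(r.shape[:2],np.uint8); cv2.drawContours(hull,[cv2.convexHull(k)],-1,1,-1)
    rk=rect("top",img,c,78,120); b=[b for b in blobs((rk.max(2)<85),300) if 20<b[1][2]<80 and 20<b[1][3]<80]
    o=np.array(c)[:2]-120
    b=sorted((np.hypot(*(np.array(q[2])-f)),q) for q in b)
    return o+np.array(f)/S, np.array(sz)/S, (o+np.array(b[0][1][2])/S if b else None)
E
python3 - <<'E'
from h import *
import itertools
print(hanger(viewer.camera("top"),(551,-335)))
D=[(558.8,314.7,264),(550.1,228.6,241),(534.5,139.6,69),(544.4,48.6,243),(527,-42.5,120)]
H=np.array([550.7,-335.5])
def cost(d,T):
    x,y,f=d; best=(9,)
    for g in (-90,90):
        q=env.ik([x,y,98],down(np.radians(f+g)))
        u=np.array([np.cos(np.radians(T)),np.sin(np.radians(T))])
        for p in [H,H-60*u]:
            q2=env.ik([*p,110],down(np.radians(T+g)))
            if q is None or q2 is None: break
        else:
            c=max(abs(q[5]),abs(q2[5])); 
            if c<best[0]: best=(c,g)
    return best
res=[]
for T0 in range(0,72,9):
    C=[[cost(d,T0+72*k) for k in range(5)] for d in D]
    for pm in itertools.permutations(range(5)):
        res.append((max(C[i][pm[i]][0] for i in range(5)),sum(C[i][pm[i]][0] for i in range(5)),T0,pm,[C[i][pm[i]][1] if len(C[i][pm[i]])>1 else 0 for i in range(5)]))
print(sorted(res)[:3])
E
```

```text
(array([ 550.49035645, -335.32087708]), array([109.4226532 , 109.44155884]), array([ 550.15, -334.35]))
[(np.float64(1.3287223620484319), np.float64(4.452359567148152), 27, (2, 4, 0, 3, 1), [90, 90, -90, 90, -90]), (np.float64(1.3287223620484319), np.float64(4.452359567148152), 27, (4, 2, 0, 3, 1), [90, 90, -90, 90, -90]), (np.float64(1.3287223620484319), np.float64(4.478490779625902), 27, (2, 4, 1, 3, 0), [90, 90, -90, 90, -90])]
```

```bash
cat > place.py <<'E'
from h import *
D={0:(558.8,314.7,171,90),1:(550.1,228.6,315,90),2:(534.5,139.6,27,-90),3:(544.4,48.6,243,90),4:(527,-42.5,99,-90)}
WP=[540,-120]
def clear(): env.reach([440,120,300],down(jaw([440,120,300],0)))
def pick(i,z=20,c=None):
    x,y,T,g=D[i]; c,f,s=fit("top",viewer.camera("top"),c if c is not None else (x,y),z+4); print("disc",c.round(1),f,round(s,3))
    a=np.radians(f+g); q=down(a); set_gripper(66)
    env.reach([*c,190],q); env.move_l([*c,z+78],rate=120); set_gripper(30); print("grip",st())
    t=env.read_state()["tool_pos"]; env.move_l([t[0],t[1],z+78+35],rate=100); print("lift",st())
def look(T,g,H):
    env.reach([*WP,150],down(np.radians(T+g))); s=st(); I=viewer.camera("top"); 
    f,sz,k=hanger(I,H); print("wp",s,"hanger",f.round(1),sz.round(0),k)
    J=viewer.camera("side"); print("held",fit("side",J,WP,s[1][2]-78+4)); cv2.imwrite("pics/held.png",J)
    return f,sz,k
def place(f,T,g,lev):
    T=np.radians(T); u=np.array([np.cos(T),np.sin(T)]); q=down(T+np.radians(g)); z=22+8*lev+4+78+2.5
    so=f-62*u; env.reach([*so,z+25],q); env.move_l([*so,z],rate=100)
    print("slid, stopped=",env.move_l([*f,z],rate=60,f_stop=12),st(),"goal",f.round(1))
def release(lev):
    t=env.read_state()["tool_pos"]; print("down",env.move_l([t[0],t[1],22+8*lev+4+78-1],rate=20,f_stop=5),st())
    set_gripper(66); t=env.read_state()["tool_pos"]; env.move_l([t[0],t[1],210],rate=150); clear(); print("end",st())
def check(H,name):
    I={n:viewer.camera(n) for n in("top","side")}; f,sz,k=hanger(I["top"],H); print("hanger",f,sz.round(),k)
    c=[]
    for n in I:
        x,y=proj(n,[*f,40])[0].astype(int); c.append(cv2.resize(I[n][y-40:y+40,x-40:x+40],(400,400),interpolation=cv2.INTER_CUBIC))
    cv2.imwrite(name,np.hstack(c))
E
python3 - <<'E'
from place import *
i=4; T,g=D[i][2:]
pick(i); f,sz,k=look(T,g,(550.5,-335.3))
assert abs(sz-110).max()<4 and st()[3]>46
place(f,T,g,0)
E
```

```text
disc [527.  -42.5] 120 0.984
grip (13.1417, array([527.3, -42.5,  98.5]), array([0. , 0.4, 4.3]), 48.7)
lift (13.6417, array([527.3, -42.6, 133.2]), array([-0.2,  0.3, -1.8]), 48.5)
wp (14.0583, array([ 539.6, -120.8,  149.4]), array([-0.1,  1.5, -0.5]), 48.6) hanger [ 550.4 -335.2] [107. 108.] [ 550.1 -334.2]
held (array([ 540.5, -127. ]), 111, 0.723025381565094)
slid, stopped= False (16.8167, array([ 550.5, -335.5,  106.6]), array([ 0.6,  0.1, -1. ]), 48.4) goal [ 550.4 -335.2]
```

Run:
```python
from place import *
release(0); check((550.5,-335.3),"pics/k1.png")
```

```text
down False (17.1417, array([ 550.3, -335.5,  102.7]), array([-0. ,  1. , -2.2]), 48.4)
end (20.25, array([440.5, 119.6, 299.9]), array([-0.3, -0.4,  0.1]), 66.0)
hanger [ 544.84118652 -416.06664352] [109. 109.] [ 544.4 -415.1]
```

View pics/k1.png

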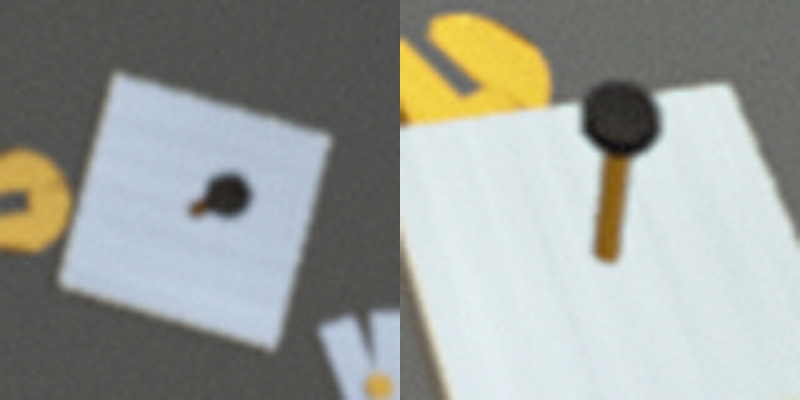

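The hanger was knocked about 80 mm to −y just before I inserted. The disc is lying on the shelf beside it, at left in the crop, with its slot pointing away from the foot. I'll pick it up from there and place it at the new hanger position.

Run:
```python
from place import *
i=4; T,g=D[i][2:]; H=(544.8,-416)
J=viewer.camera("side"); I=viewer.camera("top")
c,f,s=fit("top",I,(548,-335),8); b=fit("side",J,c,8); print(c,f,s,b,tri(proj("top",[*c,8])[0],proj("side",[*b[0],8])[0]))
```

```text
[ 550.  -333.5] 99 0.9115827679634094 (array([ 550.5, -332. ]), 102, 0.785743772983551) (array([ 549.76804135, -333.14942354,    9.49340717]), np.float64(0.06676247844557097))
```

Run:
```python
from place import *
I={n:viewer.camera(n) for n in("top","side")}
c=[]
for n in I:
    x,y=proj(n,[550,-345,10])[0].astype(int); c.append(cv2.resize(I[n][y-22:y+22,x-22:x+22],(400,400),interpolation=cv2.INTER_CUBIC))
cv2.imwrite("pics/k2.png",np.hstack(c))
```

```text
(no output)
```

View pics/k2.png

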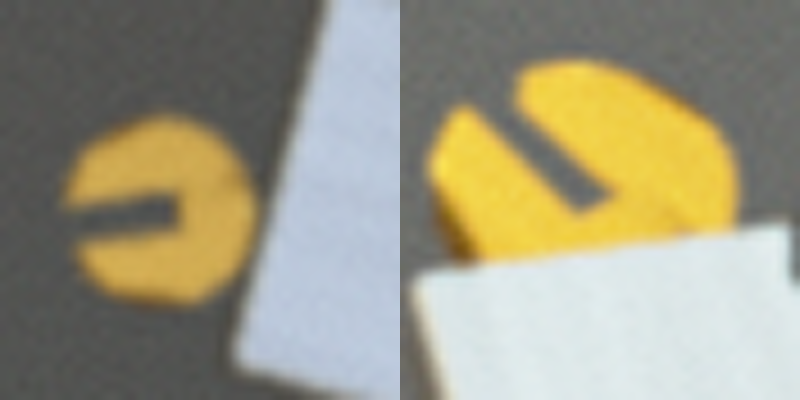

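The disc lies flat, its rim next to the foot edge. I'll grip it with the jaws parallel to that edge (about −14°) to clear the foot.

Run:
```python
from place import *
T,g=99,-113; c=[550,-333.7]; q=down(np.radians(100+g))
set_gripper(64); env.reach([*c,190],q)
print(env.move_l([*c,83],rate=60,f_stop=8),st()); set_gripper(30); print("grip",st())
t=env.read_state()["tool_pos"]; env.move_l([t[0],t[1],140],rate=80); print("lift",st())
f,sz,k=look(T,g,(544.8,-416))
if abs(sz-110).max()<4 and st()[3]>46: place(f,T,g,0)
I=viewer.camera("side"); x,y=proj("side",[*f,40])[0].astype(int)
cv2.imwrite("pics/k3.png",cv2.resize(I[y-50:y+50,x-60:x+60],(480,400),interpolation=cv2.INTER_CUBIC))
```

```text
False (24.4917, array([ 550.2, -333.8,   83.4]), array([-0.2, -0.1,  0.8]), 63.6)
grip (24.9333, array([ 550.1, -333.8,   83.2]), array([0.2, 0.8, 1. ]), 47.9)
lift (25.8, array([ 549.9, -333.6,  139.8]), array([ 0.7, -0.4, -1.2]), 47.8)
wp (26.6667, array([ 540.6, -120.7,  150. ]), array([-0.4,  0.2, -0.6]), 47.9) hanger [ 544.8 -416. ] [107. 107.] [ 544.35 -414.85]
held (array([ 538.5, -128. ]), 99, 0.790350615978241)
slid, stopped= False (29.6917, array([ 544.9, -416.4,  106.6]), array([-1.1, -0.3, -0.6]), 49.1) goal [ 544.8 -416. ]
```

View pics/k3.png

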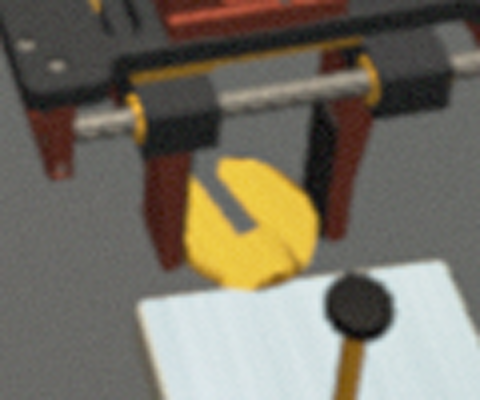

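The hanger has moved again: the disc is at the intended spot (240,200), but the stem is at (355,330). This is my error. The joint move to the standoff passed low across the stem and pushed the hanger, probably both times. From now on I'll travel above knob height and descend at the standoff.

```bash
sed -i 's/env.reach(\[\*so,z+25\],q)/t=env.read_state()["tool_pos"]; env.move_l([t[0],t[1],200],rate=150); env.reach([*so,200],q)/' place.py
python3 - <<'E'
from place import *
t=env.read_state()["tool_pos"]; env.move_l([t[0],t[1],200],rate=120)
env.reach([*WP,200],down(np.radians(99-113))); print(st())
I=viewer.camera("top"); print(hanger(I,(538,-470))); cv2.imwrite("pics/k4.png",I)
E
```

```text
(31.8167, array([ 540.6, -120.9,  200.1]), array([-0.5, -0.1, -1.8]), 48.9)
(array([ 503.9478302 , -498.96097565]), array([147.85577393, 161.04525757]), array([ 534.7 , -486.35]))
```

View pics/k4.png

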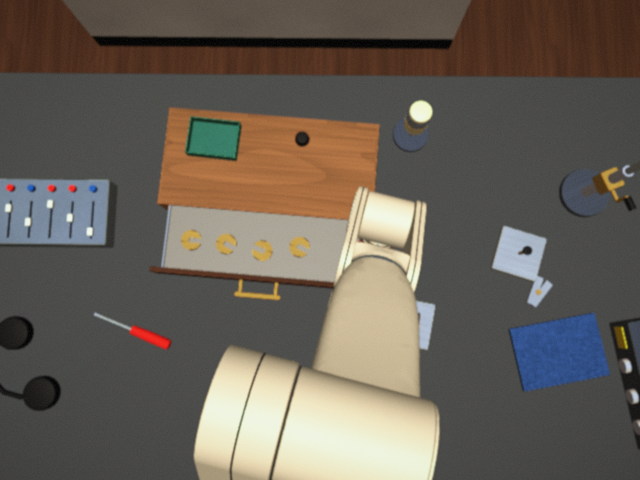

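The hanger now stands at top (519,253), its foot against the small metal strips at (540,291). It is upright and well reachable. I'll make the foot detector robust to the strips and go on with disc 4 still held.

```bash
sed -i 's/k,_=cv2.findContours((r.min(2)>150).astype(np.uint8),0,2)/k,_=cv2.findContours(cv2.morphologyEx((r.min(2)>150).astype(np.uint8),cv2.MORPH_OPEN,cv2.getStructuringElement(cv2.MORPH_ELLIPSE,(81,81))),0,2)/' h.py
python3 - <<'E'
from place import *
T,g=99,-113
f,sz,k=look(T,g,(535,-487)); f=k+[.4,-1.1] if k is not None else f
print(at_z("top",(588,192),0))
if st()[3]>46: place(f,T,g,0)
I=viewer.camera("side"); x,y=proj("side",[*f,40])[0].astype(int)
cv2.imwrite("pics/k5.png",cv2.resize(I[max(0,y-60):y+50,x-60:x+60],(480,440),interpolation=cv2.INTER_CUBIC))
E
```

```text
wp (32.1833, array([ 539.2, -120.7,  149. ]), array([-0. ,  0.4, -1.6]), 48.7) hanger [ 534.9 -487.4] [107. 106.] [ 534.6  -486.15]
held (array([ 539.5, -123. ]), 90, 0.7852261066436768)
[ 693.79333126 -673.23049335    0.        ]
slid, stopped= False (36.6083, array([ 535.2, -487.8,  106.7]), array([ 1.9, -3.6, -2.9]), 49.1) goal [ 535.  -487.2]
```

View pics/k5.png

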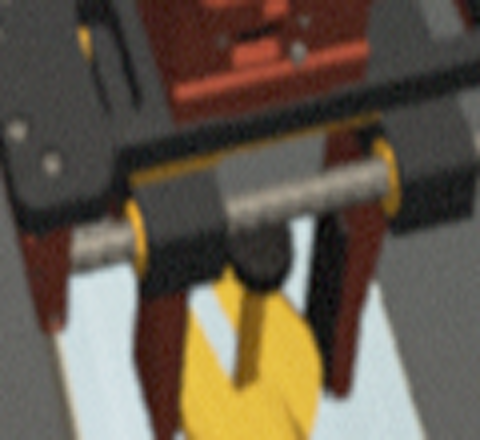

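Stem and knob are inside the slot. Release and measure.

```bash
cat >> place.py <<'E'
def verify(H,lev):
    I=viewer.camera("top"); f,sz,k=hanger(I,H); z=22+8*lev+8; a=fit("top",I,f,z); b=fit("side",viewer.camera("side"),f,z)
    print("hanger",f.round(1),sz.round(),k,"| top disc off",(a[0]-f).round(1),a[1:],"side",(b[0]-f).round(1),b[1:]); return f
E
python3 - <<'E'
from place import *
release(0); f=verify((535,-487.4),0); check(f,"pics/k6.png")
E
```

```text
down True (36.8917, array([ 535.4, -488. ,  103.5]), array([0.1, 0.6, 2.4]), 49.1)
end (40.4667, array([440.5, 119.6, 300. ]), array([ 0.3,  0.2, -0.3]), 66.2)
hanger [ 496.4 -508.4] [46. 46.] [ 534.8 -486.6] | top disc off [14.5 14.5] (225, 0.39657336473464966) side [12.  14.5] (225, 0.23647843301296234)
hanger [ 496.52500916 -508.57500305] [46. 47.] [ 534.8000061  -486.55000458]
```

View pics/k6.png

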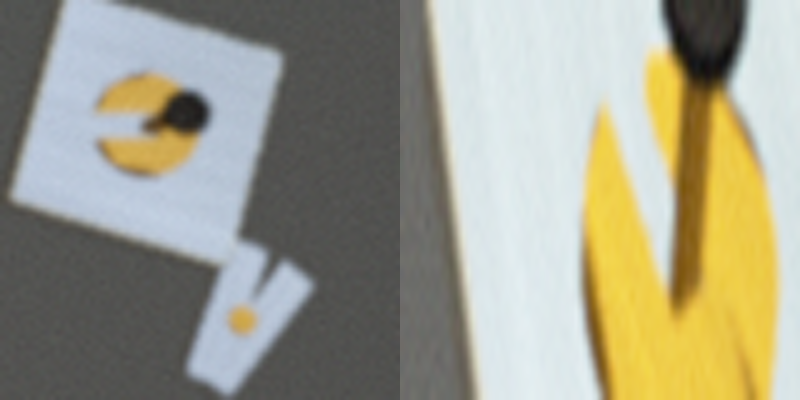

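Disc 4 is on the stem and lies flat, with its slot at about 92°. The foot detector needs hole filling. Then disc 3.

```bash
python3 - <<'E'
s=open('h.py').read()
a=s.index("    r=rect(\"top\",img,c,22,120)"); b=s.index("    k=max(k,key=cv2.contourArea); (f,sz,an)")
s=s[:a]+'''    r=rect("top",img,c,22,120); m=(r.min(2)>150).astype(np.uint8); k,_=cv2.findContours(m,0,2); cv2.drawContours(m,k,-1,1,-1)
    k,_=cv2.findContours(cv2.morphologyEx(m,cv2.MORPH_OPEN,cv2.getStructuringElement(cv2.MORPH_ELLIPSE,(81,81))),0,2)
'''+s[b:]
open('h.py','w').write(s)
s=open('place.py').read().replace("WP=[540,-120]","WP=[540,-190]")
s+='''
def job(i,lev,H,prev=None):
    T,g=D[i][2:]; H=verify(H,lev-1)
    pick(i); f,sz,k=look(T,g,H)
    if not(abs(sz-110).max()<5 and st()[3]>46 and np.hypot(*(f-k))<3): print("STOP"); return
    place(f,T,g,lev)
    if np.hypot(*(env.read_state()["tool_pos"][:2]-f))>2.5: print("STOP2"); return
    release(lev); verify(f,lev)
'''
open('place.py','w').write(s)
E
python3 - <<'E'
from place import *
job(3,1,(535,-487.4))
E
```

```text
hanger [ 535.1 -487.5] [108. 109.] [ 534.8 -486.6] | top disc off [0.  3.5] (93, 0.8946238160133362) side [0. 2.] (96, 0.8415752649307251)
disc [544.4  48.6] 243 0.984
grip (43.0833, array([544.8,  48.6,  98.6]), array([-0.6, -0.4,  5.7]), 48.4)
lift (43.5833, array([544.8,  48.6, 133.2]), array([ 0.6,  0.1, -1.8]), 48.4)
wp (44.5333, array([ 539.7, -189.1,  149.5]), array([ 0.2,  0.4, -1.1]), 48.6) hanger [ 534.9 -487.4] [106. 106.] [ 534.51147766 -485.93015442]
held (array([ 537., -194.]), 243, 0.8177386522293091)
slid, stopped= False (48.275, array([ 535.1, -487. ,  114.5]), array([-0.4, -0.8, -2.4]), 48.4) goal [ 534.9 -487.4]
down True (48.4833, array([ 535.6, -487. ,  112.6]), array([-0.5, -0.1,  4.6]), 48.3)
end (52.0083, array([440.5, 119.6, 299.9]), array([0.2, 0.3, 0.2]), 66.0)
hanger [ 535.  -487.5] [109. 108.] [ 534.89450378 -486.72006226] | top disc off [-0.5  3.5] (288, 0.8816060423851013) side [-2.5 -2.5] (243, 0.7767392992973328)
```

Run:
```python
from place import *
check((535,-487.4),"pics/k7.png")
```

```text
hanger [ 535.01313782 -487.49117889] [109. 109.] [ 534.9  -486.75]
```

View pics/k7.png

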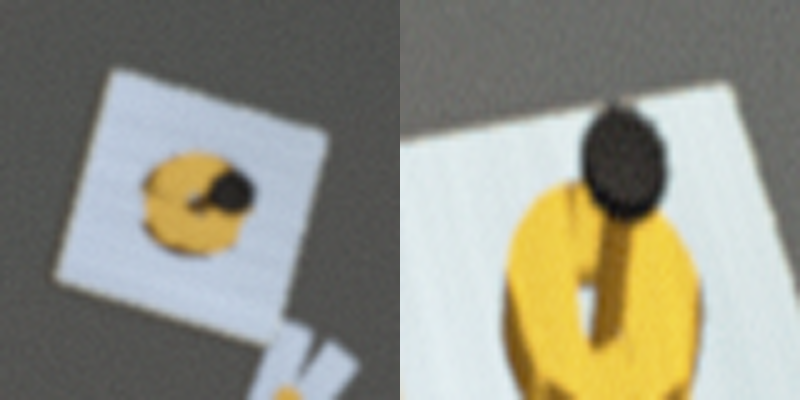

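Two discs are stacked flat with the stem in the middle: disc 3 on top, slot at about 243°, and disc 4's slot to the left. Continuing.

Run:
```python
from place import *
job(2,2,(535,-487.4))
```

```text
hanger [ 535.1 -487.5] [109. 108.] [ 534.9 -486.7] | top disc off [-0.5  3.5] (288, 0.8820980191230774) side [-2.5 -2. ] (243, 0.775727391242981)
disc [549.  140.6] 231 0.555
grip (56.125, array([549.2, 140.6,  98.3]), array([ 0.1, -0.7,  2.9]), 42.2)
lift (56.625, array([549.3, 140.6, 133.3]), array([ 0.4,  0.1, -1.8]), 42.6)
wp (59.1417, array([ 540. , -189.8,  149.9]), array([ 0.1,  0.4, -1.7]), 42.5) hanger [ 518.3 -511.6] [106. 106.] [ 518.10738831 -510.48235931]
held (array([ 544., -187.]), 306, 0.5314860939979553)
STOP
```

The fit for disc 2 failed because my "clear" pose hid it, so it was gripped off-centre, and the width guard stopped the job. The hanger has also really been knocked, to (518,−511). I'll put the disc back, use a better clear pose and regrip.

```bash
sed -i 's/def clear.*/def clear(): env.reach([480,-190,300],down(jaw([480,-190,300],0)))/' place.py
python3 - <<'E'
from place import *
q=down(np.radians(231-90)); env.reach([549.2,140.6,140],q)
print(env.move_l([549.2,140.6,98.5],rate=40,f_stop=5),st())
set_gripper(62); env.move_l([549.2,140.6,180],rate=120); clear()
I={n:viewer.camera(n) for n in("top","side")}
c=[]
for i in(0,1,2):
    a=fit("top",I["top"],D[i][:2],24); print(i,a,fit("side",I["side"],a[0],24))
print(hanger(I["top"],(518,-511)))
cv2.imwrite("pics/k8.png",np.hstack([cv2.resize(I["top"][215:280,150:345],(600,200)),cv2.resize(I["side"][180:310,210:370],(200,200))]))
E
```

```text
True (62.775, array([549. , 140.6,  98.3]), array([-0.1,  0.5,  6. ]), 42.4)
0 (array([559.3, 314.7]), 264, 0.9811299443244934) (array([546.8, 306.2]), 9, 0.35016316175460815)
1 (array([550.6, 228.6]), 240, 0.9842668175697327) (array([548.1, 218.1]), 240, 0.7530478835105896)
2 (array([538.5, 134.1]), 69, 0.983962893486023) (array([533. , 127.6]), 57, 0.6422629952430725)
(array([ 518.33622742, -511.73574066]), array([108.05604553, 108.18632507]), array([ 518.3 , -510.95]))
```

View pics/k8.png

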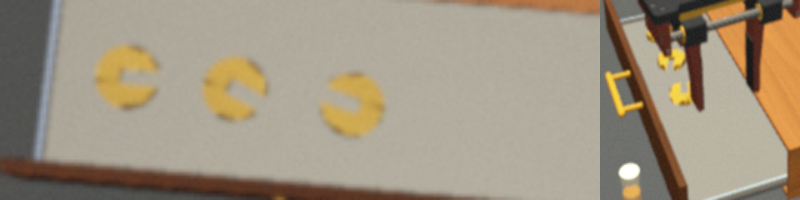

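All three remaining discs lie flat. Disc 2 is at about (538.5,134), slot 69°. Continue with a fit-score guard.

```bash
sed -i 's/    a=np.radians(f+g); q=down(a); set_gripper(66)/    assert s>.95\n&/' place.py; sed -i 's/2:(534.5,139.6/2:(538.5,134.1/' place.py
python3 - <<'E'
from place import *
job(2,2,(518.3,-511.7))
E
```

```text
hanger [ 518.5 -511.8] [108. 108.] [ 518.3 -511. ] | top disc off [-0.5  3.5] (285, 0.8736059069633484) side [0.  0.5] (225, 0.49935927987098694)
disc [538.5 134.1] 69 0.984
grip (68.9583, array([538.8, 134.2,  98.4]), array([0. , 0.1, 2.8]), 48.4)
lift (69.4583, array([538.8, 134.2, 133.2]), array([ 0.4,  0.5, -1.2]), 48.2)
wp (70.6917, array([ 540. , -189.1,  149.7]), array([ 0.6,  0.5, -1.5]), 48.5) hanger [ 518.3 -511.6] [107. 106.] [ 518.13506622 -510.52514191]
held (array([ 535., -189.]), 6, 0.7275925874710083)
slid, stopped= False (74.7333, array([ 518. , -511.7,  122.5]), array([ 0.4, -0.3, -1.3]), 48.2) goal [ 518.3 -511.6]
down True (74.95, array([ 518. , -512. ,  120.4]), array([-0.3,  0.9,  4.2]), 48.6)
end (77.4667, array([ 480.4, -190.7,  299.8]), array([-0.2, -0.2,  0.6]), 65.9)
hanger [ 518.5 -511.7] [108. 108.] [ 518.36182251 -511.1315155 ] | top disc off [-2.  4.] (291, 0.8749465942382812) side [-1.5 -0.5] (222, 0.513823390007019)
```

Run:
```python
from place import *
job(1,3,(518.3,-511.7))
check((518.3,-511.7),"pics/k9.png")
```

```text
hanger [ 518.4 -511.7] [108. 108.] [ 518.3 -511. ] | top disc off [-1.5  4.5] (288, 0.8740275502204895) side [-1.5 -0.5] (222, 0.5152056813240051)
disc [550.6 228.6] 243 0.983
grip (80.8833, array([550.9, 228.7,  98.4]), array([ 0.5, -0.5,  3. ]), 48.4)
lift (81.3833, array([550.9, 228.8, 133.4]), array([ 0.2,  0.3, -0.5]), 48.6)
wp (83.1167, array([ 540.1, -189.5,  149.7]), array([-0.3,  0.7, -1.2]), 48.2) hanger [ 518.4 -511.8] [106. 106.] [ 518.23158875 -510.77152252]
held (array([ 553., -205.]), 306, 0.5244483947753906)
slid, stopped= False (86.825, array([ 518.1, -511.5,  130.4]), array([ 0.3, -0.3, -0.3]), 48.4) goal [ 518.4 -511.8]
down True (87.0417, array([ 518.3, -511.6,  128.3]), array([-0.4,  0.2,  4.5]), 48.7)
end (89.5083, array([ 480.3, -190.5,  299.6]), array([ 0.3, -0.2, -0.5]), 65.6)
hanger [ 518.5 -511.8] [108. 108.] [ 518.42626343 -511.35416107] | top disc off [-2.5  6.5] (291, 0.8324014544487) side [7. 8.] (33, 0.6010643839836121)
hanger [ 518.43283539 -511.85162659] [108. 108.] [ 518.4 -511.3]
```

View pics/k9.png

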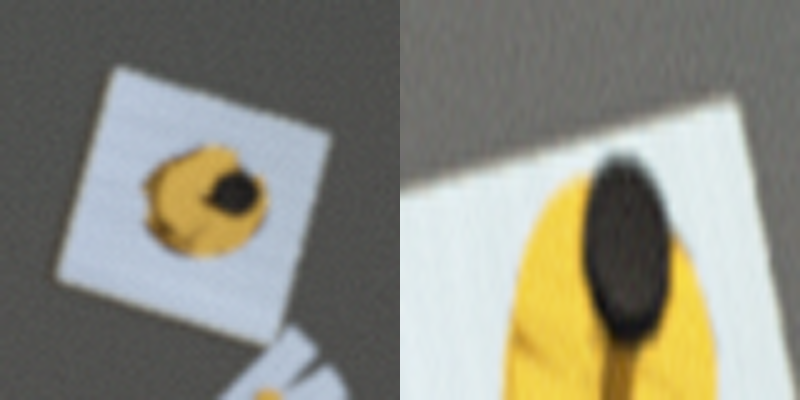

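Four discs are stacked flat under the knob. Contact heights were 103.5, 112.6, 120.4 and 128.3, matching the 8 mm steps. Last disc.

Run:
```python
from place import *
job(0,4,(518.3,-511.7))
check((518.3,-511.7),"pics/k10.png")
```

```text
hanger [ 518.4 -511.9] [108. 108.] [ 518.45 -511.35] | top disc off [-2.   6.5] (288, 0.8299720287322998) side [7.  7.5] (33, 0.5993764400482178)
disc [559.8 314.7] 264 0.982
grip (93.3083, array([560. , 314.8,  98.4]), array([ 0.1, -0.2,  1.9]), 48.5)
lift (93.8083, array([560.2, 315. , 133.7]), array([ 0.6,  0.5, -0.7]), 48.3)
wp (95.6417, array([ 540.4, -189.2,  150. ]), array([-0.7, -0.4, -0.6]), 48.3) hanger [ 518.3 -511.6] [106. 106.] [ 518.45801697 -511.26520691]
held (array([ 529., -191.]), 336, 0.4846799969673157)
slid, stopped= False (99.4417, array([ 518.7, -511.6,  138.5]), array([ 0. ,  0.3, -0.8]), 48.8) goal [ 518.3 -511.6]
down True (99.6583, array([ 519.2, -511.8,  136.4]), array([0.3, 0.4, 4.4]), 48.5)
end (102.075, array([ 480.2, -190.4,  299.6]), array([0.2, 0.1, 0.3]), 65.7)
hanger [ 518.5 -511.8] [108. 108.] [ 518.40801086 -511.26520386] | top disc off [-2.5  8. ] (288, 0.7860421538352966) side [2.  3.5] (27, 0.7014660835266113)
hanger [ 518.4859436 -511.8049881] [108. 108.] [ 518.35 -511.3 ]
```

View pics/k10.png

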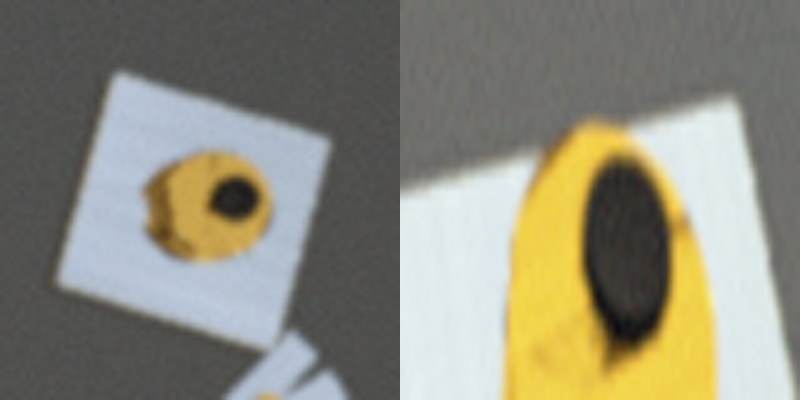

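All five are on, seating at 136.4, exactly the fifth level. Now shut the tray.

Run:
```python
from place import *
a=np.radians(-4.1); u=np.array([np.cos(a),np.sin(a),0]); p=np.array([423.2,145.4,107])
set_gripper(36); env.reach([*p[:2],230],down(jaw(p,a))); print(env.move_l(list(p),rate=120,f_stop=10),st())
set_gripper(0); t=np.array(env.read_state()["tool_pos"]); print(st())
print(env.move_l(list(t+u*165),rate=70,f_stop=25),st())
t=np.array(env.read_state()["tool_pos"]); print(env.move_l(list(t+u*12),rate=30,f_stop=25),st(), "net", np.dot(env.read_state()["tool_pos"]-p,u))
set_gripper(36); t=env.read_state()["tool_pos"]; env.move_l([t[0],t[1],230],rate=150)
env.reach([330,330,320],down(jaw([330,330,320],0)))
I={n:viewer.camera(n) for n in("top","side")}; print(st(),hanger(I["top"],(518.3,-511.7)))
cv2.imwrite("pics/end.png",np.hstack([I["top"][90:390,150:560],I["side"][130:430,200:590]]))
```

```text
False (105.4167, array([423.6, 145.4, 107.5]), array([0.2, 0.6, 0.4]), 36.0)
(105.95, array([423.7, 145.5, 107.3]), array([ 0.6, -1.5,  4.9]), 10.3)
True (107.8917, array([573.4, 134.4, 107.3]), array([-2. ,  1.3,  7.4]), 10.2)
True (108.1667, array([574. , 134.4, 107.3]), array([-1.7,  1.1,  6.5]), 10.1) net 151.2402963147618
(111.0667, array([330.8, 329.6, 319.6]), array([-0.3,  0. , -0.5]), 36.1) (array([ 518.50903015, -512.02369995]), array([110.01895905, 110.35769653]), array([ 518.4, -511.3]))
```

View pics/end.png

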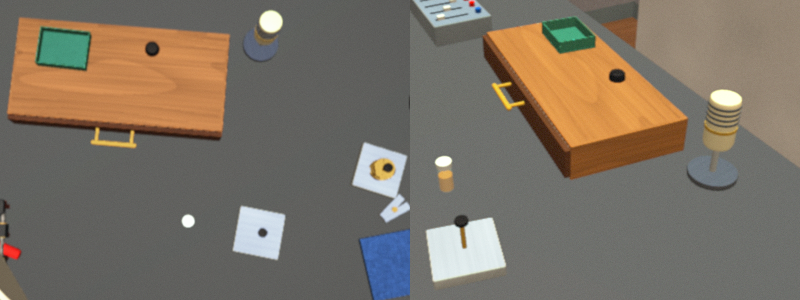

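The tray is fully shut (about 150 mm of travel). The vial is still at top (338,311) and the loaded hanger stands at crop (381,170). Handing in.

Run:
```python
from h import *
print(workorder.sign_off(), st())
```

```text
the job is handed in; nothing more can be done
the job is handed in; nothing more can be done
```

The job is handed in at about 111 s. I pulled the tray to its stop, hung all five discs on the right-hand hanger and pushed the empty tray shut.

**Last checks**
- **Tray:** it travelled about 150 mm on closing and ended against its shut stop.
- **Stack:** the TCP heights at which the discs seated (about 103.5, 112.6, 120.4, 128.3 and 136.4 mm) step by 8 mm, so they lie flat in one stack. They were set on the stem to within about 1 mm.
- **Slots:** the intended directions are about 93, 243, 27, 315 and 171°, so the smallest gap is about 65°. Only the first was measured clearly after placing. The image fit for discs 2–5 was unreliable, because the knob hides the slots and brass shows through them. Their angles come from the commanded poses and the pictures.
- **Hanger and vial:** the hanger is standing at (518, −512) and the vial has not moved.

**What went wrong on the way**
- **Hanger pushed:** my low travel pushed the hanger about 150 mm to the right in two goes, and disc 4 dropped onto the shelf once. I picked it up again and changed the route to pass above the knob. The foot now rests against the two small metal strips; the push shifted them slightly.
- **Off-centre grip:** I gripped disc 2 off-centre once because the arm hid it from the camera. I put it back in the tray and picked it up again.
- **Real knock:** the hanger later moved about 30 mm on its own. I measured its position again before placing the next disc.

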